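Open the cam clamp to free the test bar

ROBOT

A 6-joint arm with a two-finger parallel gripper is mounted at the origin on the work surface. World frame = base frame: x ahead of the robot, y to its left, z up, the work surface at z = 0. Lengths are in m, angles in degrees, forces in N, time in s.
With the tool pointing down it reaches from about 0.3 to 0.75 m from the base axis. Payload 8.5 kg.
Tool frame: the origin (TCP) lies on the mounting face of the last link; the fingertips stand 173 mm ahead of it and the grasp point (between the pads) lies 155 mm ahead of it (env.tips_ahead is the distance from the TCP to the fingertips, in m); z points along the fingers, x is the direction in which the jaws open and shut, and the axes are right-handed (so a half turn about z gives the same grasp; the last joint's range is limited). The gripper opens to 85 mm and grips with 20 to 120 N. Pads are 22 mm wide; open, the fingers measure 114 mm over their backs; the gripper's body (76 mm by 85 mm) begins 54 mm behind the grasp point. The pads swing forward as they close: fully open they stand 13 mm farther back than shut.
Start: joints at [62.894, 21.807, 74.336, -0, 83.858, -12.336], TCP at [0.14, 0.532, 0.405] pointing down, gripper open.
Joint ranges: [-178.18, 178.18], [-50.72, 133.34], [12.68, 142.11], [-81.47, 261.47], [9.98, 163.14], [-165.26, 165.26]. Speed limits (degrees/s): [136.94, 136.94, 180, 180, 180, 180].

INTERFACE

Orientations are given as a 3x3 rotation matrix whose columns are the frame's x, y, z axes.
In Python, from rig import env gives the robot as it stands. The module is installed in compiled form; this text tells all that it offers.
- The arm moves only by the tool step_arm, never from a script. Its argument "increments" is a list of rows, each an object of numbers: "x", "y", "z": the shift along the tool's x, y, z in cm; "wx", "wy", "wz": the turn, a rotation vector about the tool's x, y, z in rad; "gripper": the finger opening in cm, from 0 to 8.54. A call has 1 to 20 rows; each row shifts and turns the commanded pose from where the row before left it, along the tool's axes as they then stand; what a row does not reach is not made up. A row lasts 1/10 s, in which the tool goes at most 50 mm and 8.59 degrees, less where a joint would pass 70% of its speed; a pose out of reach is approached as far as the arm can. A call with a gripper value outside its range is refused whole. The fingers move at their own pace and stop on an object; "newtons" is the grip in N (left out, the last holds). Time passes only in rows, so rows that do not move let the fingers close. It gives the time, the measured TCP pose, the force and the opening at its end, in the units of the state.
- env.observe(): the state, without advancing time (a new reading comes with each control period).
- env.get_image(name): name is "scene" or "top"; returns a dict with "color" (400x640x3 uint8, blue, green, red), "camera_matrix" (3x3 intrinsics, pixels), "rvec" (rotation vector, rad) and "tvec" (3), from world to camera coordinates, as OpenCV has them. Camera axes: x right, y down, z forward; pixel columns grow to the right and rows downward; lengths in m; the calibration is good to about 2 mm. A picture is of the moment at which its call begins. There is no depth.
- env.close_job(): hands the job in, once; it reports no verdict.
The state is a dict: "time_s": time; "q": joint angles; "qvel": joint speeds; "joint_efforts": joint torques, N m; "position": TCP position; "tool_rot": TCP orientation; "ft_force": force on the tool from outside, world axes, zero at the start; "wrist_torque": the same for the moment, N m; "grip_width": finger opening in m.
Only numpy, scipy, OpenCV 4.12 (cv2) and the standard library are available. Lean on these libraries where they do the work, as an engineer would, in place of code of your own. Each camera call takes 0.05 s, during which the arm holds its last target. There are 200 camera calls.

TASK

The test bar in the cam clamp is finished with: open the clamp so that the bar can be taken out later. Push the red lever round until the cam is at its low point, then push the moving jaw forward by its thumb tab, without ramming it, until it is fully home against the cam. Leave the bar standing where it is in the clamp, and do not disturb the things lying around it.

Things in the scene. Friction and masses are not known exactly. Their poses are not given: they have to be found in the camera images.
- clamp: Cam clamp bolted to the bench, turned up to 0.4 rad either way: light grey base plate 210 x 120 mm, top at z 16 mm. Origin: centre of its underside, on the bench. Its x axis is the way the moving jaw opens ('forward', towards the cam), y to the left of that, z up. Rails guide the jaw: y 32 to 52 mm either side, x -35 to 22, top z 38 with screws. Along x: fixed jaw, test bar, moving jaw, cam
- pivot (a point): Top centre of the cam's upright pivot, 68 mm above the bench, at clamp x = 50 mm, y = 0. The cam is a steel disc of radius 26 mm set 11 mm off this pivot, its top at z 36 mm. Two 8 mm steel pins, 58 mm high, stand at clamp (29, 41) and (49, -46) mm as stops for the lever's arm; keep the fingers outside them
- cam (a joint): Angle of cam and red lever, rad. 0 = low point: lever along the clamp's +y (left, square to the jaw's travel), the cam's red dot (its high point) facing away from the jaw. Grows clockwise from above: 1.57 = lever along +x; near 3.14 = along -y, high point at the jaw. Starts 2.1 to 2.8: push counterclockwise round by the +x side. Stops at -0.25 and 2.95. Stays where left; about 3 N at the grip
- lever (a point): Centre of the lever's red grip, 75 mm from the pivot axis, 55 mm above the bench. The grip is a bar 14 mm wide, 18 mm high (z 46 to 64 mm), from 46 to 102 mm from the pivot axis, with free space below it down to the base plate or the bench. The steel arm between grip and pivot is 12 mm wide
- jaw (a joint): Travel of the moving jaw along the clamp's x, m. 0 = closed on the bar; starts at 0 to 0.0012. Fully home against the cam's low point it reads 0.0235; at another cam angle the cam stops it at 0.0235 - 0.011 x (1 - cos(angle)), and pushing on the jaw does not turn the cam. Rubs with about 5 N and stays where it is left
- tab (a point): Centre of the near face (facing the clamp's -x) of the steel thumb tab on the moving jaw, 64 mm above the bench at clamp y = 0. Tab: 8 mm thick (x), 44 mm wide (y), z 46 to 76 mm, on the jaw's flat top (z 46). The dark grey jaw block, 60 mm wide, reaches 22 mm from this face towards -x and 38 mm towards +x, to its brass face that meets the cam
- fixed_jaw (a point): Centre of the top of the dark grey fixed jaw, 46 mm above the bench, at clamp x = -78.5 mm, y = 0; the jaw is 34 mm long (x) and 64 mm wide (y) and does not move
- bar: Blue plastic test bar 12 x 90 x 22 mm (x, y, z), 30 g, loose, standing across the gap between the jaws, its ends sticking out each side and its top 8 mm below the jaw tops. Origin: centre of its underside, on the base plate 16 mm above the bench. To be left standing there
- weight: Brass 400 g check weight, 38 mm diameter, 62 mm high, upright on the bench to the left of the clamp. Origin: centre of its underside. To be left alone
- caliper: Digital caliper lying on the bench to the right of the clamp, beam 235 mm long along its x, 16 mm high at most. Origin: on the bench (1 mm below its underside), in the middle of the beam. To be left alone
- tray: Light grey tray of spare bars, 130 x 110 mm, 26 mm high, on the bench to the left beyond the weight. Origin: centre of its underside. To be left alone
Not all that is in view belongs to the job. Of the things like the bar, leave any that is green or pink; of the rest the smaller one is meant.

How it is judged:
By the outcome, as a careful person would: the job done as asked, in the order asked, and still so for the second after the job is handed in, with the robot touching nothing.
It also fails if it takes over 48 s, if anything falls off the work surface, if the arm or the gripper's body presses on something with over 40 N, if the wrist force passes 120 N, or if a joint passes its speed limit or range.

## Working session

There is one attempt and no reset: what is moved stays moved. The work goes in short steps, Python scripts to look and compute and a tool call to move; the robot and the scene stay as the last step left them, time stands still between calls to the robot, and variables do not carry over. Pictures are saved under pics/ and viewed, about 8 in all and at most 12, crops included, and the job is handed in when it is done.

Besides the shell and the picture viewer there is one more tool, called after "Request:" by a JSON object that holds its "op" and its "data", one argument or row to a line. step_arm: Moves the arm, as the interface text tells. Its arguments: {"type":"object","properties":{"increments":{"type":"array"},"newtons":{"type":"number"}},"required":["increments"]}

```bash
mkdir -p pics
cat > h.py <<'E'
import numpy as np, cv2
from rig import env
def cam(n):
    d=env.get_image(n); R=cv2.Rodrigues(np.array(d["rvec"],float))[0]
    return d["color"],np.array(d["camera_matrix"]),R,np.array(d["tvec"],float).ravel()
def ray(c,uv,z):
    _,K,R,t=c; o=-R.T@t; d=R.T@np.linalg.inv(K)@np.array([uv[0],uv[1],1.]); return o+d*(z-o[2])/d[2]
def proj(c,p):
    _,K,R,t=c; q=K@(R@np.array(p,float)+t); return q[:2]/q[2]
E
python3 - <<'E'
from h import *
for n in("scene","top"):
    c=cam(n); cv2.imwrite(f"pics/{n}0.png",c[0]); print(n,-c[2].T@c[3]); 
print(env.observe()["time_s"],env.observe()["tool_rot"])
E
```

```text
scene [0.83095253 0.33091938 0.81372932]
top [0.30457012 0.07406522 0.75148506]
0.1 [[ 2.54914653e-01  9.66963379e-01 -5.85987214e-04]
 [ 9.66962775e-01 -2.54915171e-01 -1.11663243e-03]
 [-1.22911970e-03 -2.81981852e-04 -9.99999205e-01]]
```

View pics/top0.png

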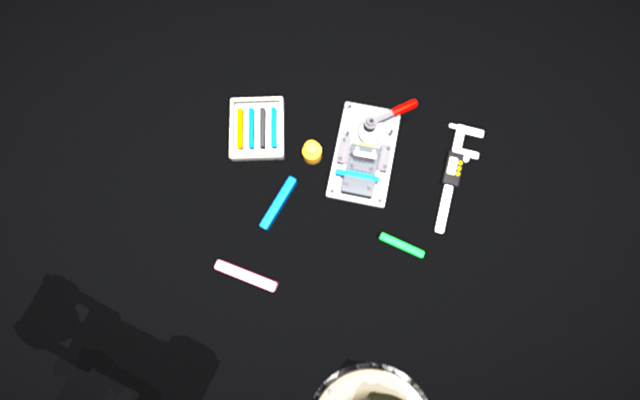

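View pics/scene0.png

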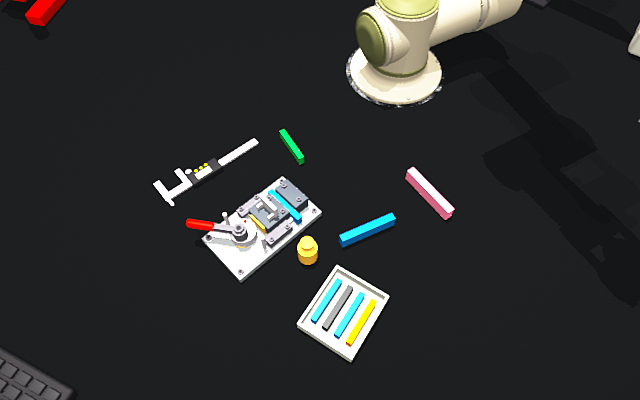

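```bash
cat > m.py <<'E'
from h import *
def red(c,lo=(0,150,90)):
    h=cv2.cvtColor(c[0],cv2.COLOR_BGR2HSV); return ((h[...,0]<8)|(h[...,0]>172))&(h[...,1]>150)&(h[...,2]>80)
def clamp(c,roi):
    x0,y0,x1,y1=roi; g=cv2.cvtColor(c[0],cv2.COLOR_BGR2GRAY); m=np.zeros_like(g)
    m[y0:y1,x0:x1]=(g[y0:y1,x0:x1]>70)*255; m[red(c)]=0
    m=cv2.morphologyEx(m,cv2.MORPH_OPEN,np.ones((3,3)))
    cs,_=cv2.findContours(m,0,2); k=max(cs,key=cv2.contourArea)
    return np.array([ray(c,p[0]+0.0,0.016)[:2] for p in k])
E
python3 - <<'E'
from m import *
for n,roi in(("top",(322,92,425,215)),("scene",(175,165,330,290))):
    c=cam(n); P=clamp(c,roi)
    r=cv2.minAreaRect((P*1000).astype(np.float32)); print(n,"rect",r)
    b=cv2.boxPoints(r)/1000; 
    m=red(c); x0,y0,x1,y1=roi; q=np.zeros(m.shape,np.uint8); q[y0:y1,x0:x1]=m[y0:y1,x0:x1]
    k=max(cv2.findContours(q,0,2)[0],key=cv2.contourArea)
    L=np.array([ray(c,p[0]+0.0,0.060)[:2] for p in k])*1000
    print("grip",cv2.minAreaRect(L.astype(np.float32)), cv2.minAreaRect(k))
    im=c[0][y0:y1,x0:x1]; s=4.5; cv2.imwrite(f"pics/{n}c.png",cv2.resize(im,None,fx=s,fy=s,interpolation=2))
E
```

```text
top rect ((537.2023315429688, -4.379859924316406), (126.55582427978516, 218.0499725341797), 77.45004272460938)
grip ((617.4688720703125, -85.73190307617188), (21.396526336669922, 56.48008346557617), 26.410106658935547) ((405.10003662109375, 106.70001220703125), (10.28591251373291, 27.280029296875), 63.43495178222656)
scene rect ((536.4161987304688, -9.535942077636719), (142.64520263671875, 213.5050811767578), 77.18907165527344)
grip ((618.523681640625, -82.64767456054688), (20.040613174438477, 55.94666290283203), 23.99802589416504) ((199.59536743164062, 224.3643035888672), (28.1846866607666, 9.741023063659668), 8.530765533447266)
```

View pics/topc.png

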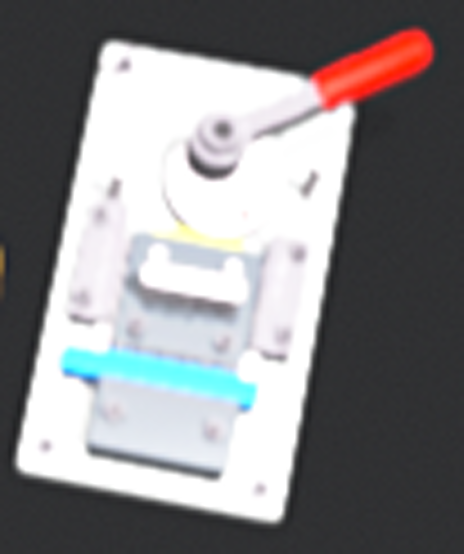

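Top view and crop: the clamp is at (365,155), with the blue bar across it at (357,176). The lever grip is at (405,107), the pivot at about (372,120), the tab at about (365,153) and the weight at (312,151).

Things that could be taken for the bar:
- the bar in the clamp (357,176): light blue and the smaller, so this is the one meant
- the larger blue bar at (278,203)
- the pink bar at (245,275)
- the green bar at (402,245)
- the spare bars in the tray (257,130)

The only red lever is the one at (405,107). The red object at the corner of the scene view is not part of the job.

```bash
cat > tgt.py <<'E'
from h import *
YAW=np.radians(-12.55); C=np.array([.5372,-.0044])
def w(x,y,z=None):
    p=C+np.array([[np.cos(YAW),-np.sin(YAW)],[np.sin(YAW),np.cos(YAW)]])@[x,y]
    return p if z is None else np.append(p,z)
def delta(xy,z,th):   # world target of tips; shift in current tool axes (cm), wz after (rad)
    s=env.observe(); R=np.array(s["tool_rot"]); p=np.append(xy,z+env.tips_ahead)
    d=R.T@(p-s["position"])*100; a=np.arctan2(R[1,0],R[0,0])
    return d.round(2), round(-((th-a+np.pi)%(2*np.pi)-np.pi),3)
E
python3 - <<'E'
from tgt import *
c=cam("top"); print("pivot ray",ray(c,(372,120.4),.068),"expect",w(50,0) if 0 else w(.05,0))
print({k:proj(c,w(*v)).round(1) for k,v in dict(pinL=(.029,.041,.058),pinR=(.049,-.046,.058),tab=(-.02,0,.076),fj=(-.0785,0,.046)).items()})
print("weight",ray(c,(312,146),.062))
psi=np.radians(-65.9-12); P=w(.05,0); u=np.array([np.cos(psi),np.sin(psi)]); t=np.array([-u[1],u[0]])
xy=P+.08*u-.018*t; print(xy,delta(xy,.12,psi),env.tips_ahead)
E
```

```text
pivot ray [ 0.58655374 -0.01738828  0.068     ] expect [ 0.58600534 -0.01526458]
{'pinL': array([348.2, 128.6]), 'pinR': array([393.1, 127.4]), 'tab': array([364.9, 152.8]), 'fj': array([357.9, 185.5])}
weight [0.53824991 0.10175894 0.062     ]
[ 0.58517472 -0.09726037] (array([-49.48,  59.06,  11.13]), np.float64(2.673)) 0.1734
```

Request:
{"op": "step_arm", "data": {
  "increments": [
    {"x": -3.1, "y": 3.7, "gripper": 0},
    {"x": -3.1, "y": 3.7},
    {"x": -3.1, "y": 3.7},
    {"x": -3.1, "y": 3.7},
    {"x": -3.1, "y": 3.7},
    {"x": -3.1, "y": 3.7},
    {"x": -3.1, "y": 3.7},
    {"x": -3.1, "y": 3.7},
    {"x": -3.1, "y": 3.7},
    {"x": -3.1, "y": 3.7},
    {"x": -3.1, "y": 3.7},
    {"x": -3.1, "y": 3.7},
    {"x": -3.1, "y": 3.7},
    {"x": -3.1, "y": 3.7},
    {"x": -3.1, "y": 3.7},
    {"x": -3.1, "y": 3.7}
  ]
}}

```text
invalid input at $.increments[0]: expected keys x, y, z, wx, wy, wz, gripper
```

Request:
{"op": "step_arm", "data": {
  "increments": [
    {"wz": 0.148},
    {"wz": 0.148},
    {"wz": 0.148},
    {"wz": 0.148},
    {"wz": 0.148},
    {"wz": 0.148},
    {"wz": 0.148},
    {"wz": 0.148},
    {"wz": 0.148},
    {"wz": 0.148},
    {"wz": 0.148},
    {"wz": 0.148},
    {"wz": 0.148},
    {"wz": 0.148},
    {"wz": 0.148},
    {"wz": 0.148},
    {"wz": 0.148},
    {"wz": 0.148}
  ]
}}

```text
invalid input at $.increments[0]: expected keys x, y, z, wx, wy, wz, gripper
```

Run:
```python
from tgt import *
psi=np.radians(-65.9-12); P=w(.05,0); u=np.array([np.cos(psi),np.sin(psi)]); t=np.array([-u[1],u[0]])
xy=P+.08*u-.018*t; s=env.observe(); print(delta(xy,.036,psi),s["time_s"],s["position"],s["ft_force"],s["q"],s["grip_width"])
c=cam("scene"); cv2.imwrite("pics/s1.png",cv2.resize(c[0][100:340,80:400],None,fx=2.4,fy=2.4))
```

```text
(array([-49.47,  59.07,  19.53]), np.float64(2.673)) 0.25 [0.14021999 0.53181081 0.40445263] [-0.35640234  0.48795598 -0.3329615 ] [ 6.28933386e+01  2.18231275e+01  7.43552964e+01  3.71415894e-04
  8.38572295e+01 -1.23371411e+01] 0.08540102458857743
```

View pics/s1.png

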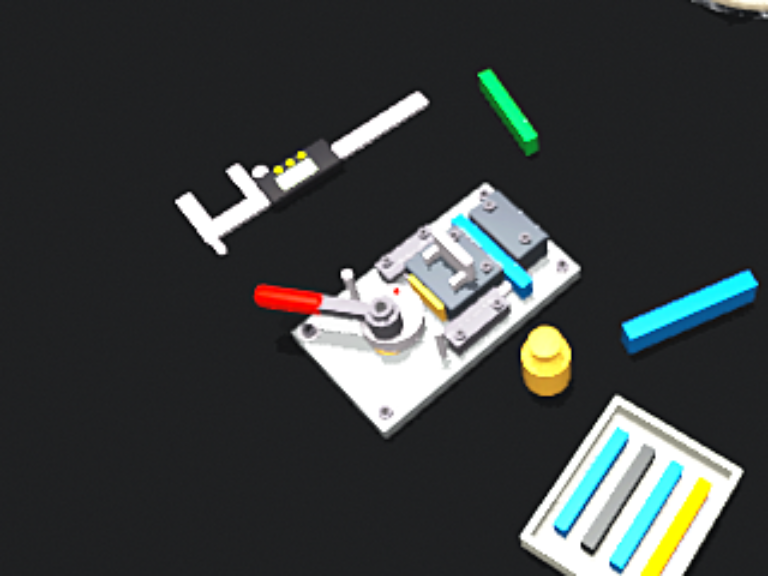

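The move was refused because every row needs all seven keys, so nothing has moved. The crop shows the lever at (290,300), the pin at (347,285) and the bar at (490,255), unchanged.

Request:
{"op": "step_arm", "data": {
  "increments": [
    {"x": -3.1, "y": 3.7, "z": 0, "wx": 0, "wy": 0, "wz": 0, "gripper": 0},
    {"x": -3.1, "y": 3.7, "z": 0, "wx": 0, "wy": 0, "wz": 0, "gripper": 0},
    {"x": -3.1, "y": 3.7, "z": 0, "wx": 0, "wy": 0, "wz": 0, "gripper": 0},
    {"x": -3.1, "y": 3.7, "z": 0, "wx": 0, "wy": 0, "wz": 0, "gripper": 0},
    {"x": -3.1, "y": 3.7, "z": 0, "wx": 0, "wy": 0, "wz": 0, "gripper": 0},
    {"x": -3.1, "y": 3.7, "z": 0, "wx": 0, "wy": 0, "wz": 0, "gripper": 0},
    {"x": -3.1, "y": 3.7, "z": 0, "wx": 0, "wy": 0, "wz": 0, "gripper": 0},
    {"x": -3.1, "y": 3.7, "z": 0, "wx": 0, "wy": 0, "wz": 0, "gripper": 0},
    {"x": -3.1, "y": 3.7, "z": 0, "wx": 0, "wy": 0, "wz": 0, "gripper": 0},
    {"x": -3.1, "y": 3.7, "z": 0, "wx": 0, "wy": 0, "wz": 0, "gripper": 0},
    {"x": -3.1, "y": 3.7, "z": 0, "wx": 0, "wy": 0, "wz": 0, "gripper": 0},
    {"x": -3.1, "y": 3.7, "z": 0, "wx": 0, "wy": 0, "wz": 0, "gripper": 0},
    {"x": -3.1, "y": 3.7, "z": 0, "wx": 0, "wy": 0, "wz": 0, "gripper": 0},
    {"x": -3.1, "y": 3.7, "z": 0, "wx": 0, "wy": 0, "wz": 0, "gripper": 0},
    {"x": -3.1, "y": 3.7, "z": 0, "wx": 0, "wy": 0, "wz": 0, "gripper": 0},
    {"x": -3.1, "y": 3.7, "z": 0, "wx": 0, "wy": 0, "wz": 0, "gripper": 0}
  ]
}}

```text
time_s: 1.9
position: [0.587, -0.1006, 0.4047]
tool_rot: [[0.255, 0.967, 0.0], [0.967, -0.255, 0.0], [0.0, 0.0, -1.0]]
ft_force: [0.4, 0.8, 0.3]
grip_width: -0.0004
```

Request:
{"op": "step_arm", "data": {
  "increments": [
    {"x": 0, "y": 0, "z": 0, "wx": 0, "wy": 0, "wz": 0.148, "gripper": 0},
    {"x": 0, "y": 0, "z": 0, "wx": 0, "wy": 0, "wz": 0.148, "gripper": 0},
    {"x": 0, "y": 0, "z": 0, "wx": 0, "wy": 0, "wz": 0.148, "gripper": 0},
    {"x": 0, "y": 0, "z": 0, "wx": 0, "wy": 0, "wz": 0.148, "gripper": 0},
    {"x": 0, "y": 0, "z": 0, "wx": 0, "wy": 0, "wz": 0.148, "gripper": 0},
    {"x": 0, "y": 0, "z": 0, "wx": 0, "wy": 0, "wz": 0.148, "gripper": 0},
    {"x": 0, "y": 0, "z": 0, "wx": 0, "wy": 0, "wz": 0.148, "gripper": 0},
    {"x": 0, "y": 0, "z": 0, "wx": 0, "wy": 0, "wz": 0.148, "gripper": 0},
    {"x": 0, "y": 0, "z": 0, "wx": 0, "wy": 0, "wz": 0.148, "gripper": 0},
    {"x": 0, "y": 0, "z": 0, "wx": 0, "wy": 0, "wz": 0.148, "gripper": 0},
    {"x": 0, "y": 0, "z": 0, "wx": 0, "wy": 0, "wz": 0.148, "gripper": 0},
    {"x": 0, "y": 0, "z": 0, "wx": 0, "wy": 0, "wz": 0.148, "gripper": 0},
    {"x": 0, "y": 0, "z": 0, "wx": 0, "wy": 0, "wz": 0.148, "gripper": 0},
    {"x": 0, "y": 0, "z": 0, "wx": 0, "wy": 0, "wz": 0.148, "gripper": 0},
    {"x": 0, "y": 0, "z": 0, "wx": 0, "wy": 0, "wz": 0.148, "gripper": 0},
    {"x": 0, "y": 0, "z": 0, "wx": 0, "wy": 0, "wz": 0.148, "gripper": 0},
    {"x": 0, "y": 0, "z": 0, "wx": 0, "wy": 0, "wz": 0.148, "gripper": 0},
    {"x": 0, "y": 0, "z": 0, "wx": 0, "wy": 0, "wz": 0.148, "gripper": 0}
  ]
}}

```text
time_s: 3.7
position: [0.5862, -0.0987, 0.4046]
tool_rot: [[0.212, -0.977, -0.0], [-0.977, -0.212, 0.0], [-0.0, 0.0, -1.0]]
ft_force: [0.6, -0.1, -0.2]
grip_width: -0.0004
```

Run:
```python
from tgt import *
psi=np.radians(-65.9-12); P=w(.05,0); u=np.array([np.cos(psi),np.sin(psi)]); t=np.array([-u[1],u[0]])
xy=P+.08*u-.018*t; s=env.observe(); print(delta(xy,.036,psi),s["time_s"],s["position"],s["ft_force"],s["q"],s["grip_width"])
```

```text
(array([-0.16,  0.07, 19.52]), np.float64(0.003)) 3.7 [ 0.58620713 -0.09874202  0.40462002] [ 0.57851483 -0.11423205 -0.17172471] [-2.09610385e+01  2.63448765e+01  6.69008201e+01 -1.36980735e-03
  8.67670703e+01  5.67953834e+01] -0.00041531530118967073
```

Request:
{"op": "step_arm", "data": {
  "increments": [
    {"x": -0.16, "y": 0.07, "z": 4, "wx": 0, "wy": 0, "wz": 0, "gripper": 0},
    {"x": 0, "y": 0, "z": 4, "wx": 0, "wy": 0, "wz": 0, "gripper": 0},
    {"x": 0, "y": 0, "z": 4, "wx": 0, "wy": 0, "wz": 0, "gripper": 0},
    {"x": 0, "y": 0, "z": 3, "wx": 0, "wy": 0, "wz": 0, "gripper": 0},
    {"x": 0, "y": 0, "z": 2.5, "wx": 0, "wy": 0, "wz": 0, "gripper": 0},
    {"x": 0, "y": 0, "z": 1.5, "wx": 0, "wy": 0, "wz": 0, "gripper": 0},
    {"x": 0, "y": 0, "z": 0.5, "wx": 0, "wy": 0, "wz": 0, "gripper": 0}
  ]
}}

```text
time_s: 4.4
position: [0.5849, -0.0973, 0.208]
tool_rot: [[0.218, -0.976, -0.003], [-0.976, -0.218, 0.001], [-0.002, 0.003, -1.0]]
ft_force: [-0.5, -0.1, 0.8]
grip_width: -0.0002
```

Request:
{"op": "step_arm", "data": {
  "increments": [
    {"x": 0.14, "y": -0.808, "z": 0, "wx": 0, "wy": 0, "wz": -0.1, "gripper": 0},
    {"x": 0.14, "y": -0.808, "z": 0, "wx": 0, "wy": 0, "wz": -0.1, "gripper": 0},
    {"x": 0.14, "y": -0.808, "z": 0, "wx": 0, "wy": 0, "wz": -0.1, "gripper": 0},
    {"x": 0.14, "y": -0.808, "z": 0, "wx": 0, "wy": 0, "wz": -0.1, "gripper": 0},
    {"x": 0.14, "y": -0.808, "z": 0, "wx": 0, "wy": 0, "wz": -0.1, "gripper": 0}
  ]
}}

```text
time_s: 4.9
position: [0.6248, -0.0876, 0.2104]
tool_rot: [[0.662, -0.749, -0.0], [-0.749, -0.662, -0.001], [0.001, 0.001, -1.0]]
ft_force: [-2.1, -1.4, -0.5]
grip_width: 0.0
```

Run:
```python
from tgt import *
c=cam("scene"); cv2.imwrite("pics/s2.png",cv2.resize(c[0][100:340,80:400],None,fx=2.4,fy=2.4)); s=env.observe(); print(s["ft_force"],s["wrist_torque"])
```

```text
[-0.31517886  0.13251843  0.39046119] [0.00191874 0.01882123 0.0277132 ]
```

View pics/s2.png

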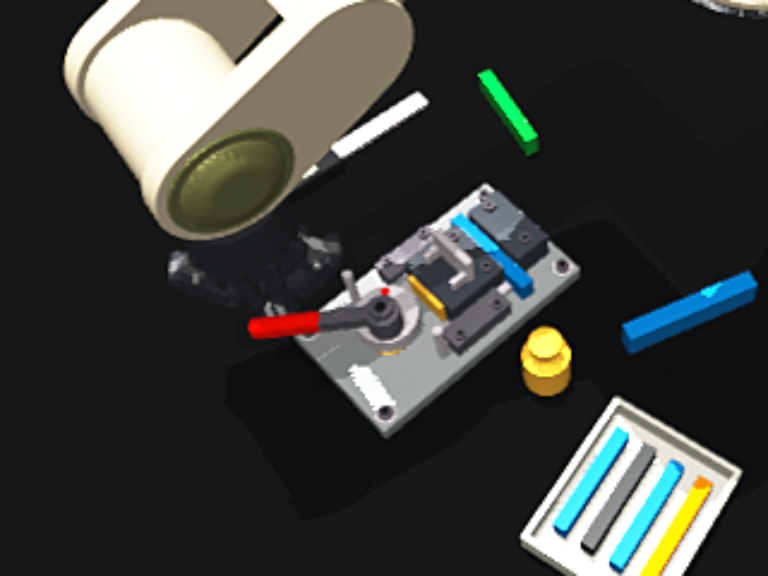

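The lever grip has moved from (290,300) to (285,325), with the fingers behind it and light force. I'll keep going.

Request:
{"op": "step_arm", "data": {
  "increments": [
    {"x": 0.14, "y": -0.808, "z": 0, "wx": 0, "wy": 0, "wz": -0.1, "gripper": 0},
    {"x": 0.14, "y": -0.808, "z": 0, "wx": 0, "wy": 0, "wz": -0.1, "gripper": 0},
    {"x": 0.14, "y": -0.808, "z": 0, "wx": 0, "wy": 0, "wz": -0.1, "gripper": 0},
    {"x": 0.14, "y": -0.808, "z": 0, "wx": 0, "wy": 0, "wz": -0.1, "gripper": 0},
    {"x": 0.14, "y": -0.808, "z": 0, "wx": 0, "wy": 0, "wz": -0.1, "gripper": 0},
    {"x": 0.14, "y": -0.808, "z": 0, "wx": 0, "wy": 0, "wz": -0.1, "gripper": 0},
    {"x": 0.14, "y": -0.808, "z": 0, "wx": 0, "wy": 0, "wz": -0.1, "gripper": 0},
    {"x": 0.14, "y": -0.808, "z": 0, "wx": 0, "wy": 0, "wz": -0.1, "gripper": 0},
    {"x": 0.14, "y": -0.808, "z": 0, "wx": 0, "wy": 0, "wz": -0.1, "gripper": 0},
    {"x": 0.14, "y": -0.808, "z": 0, "wx": 0, "wy": 0, "wz": -0.1, "gripper": 0}
  ]
}}

```text
time_s: 5.95
position: [0.6674, -0.0215, 0.2104]
tool_rot: [[0.989, 0.15, 0.002], [0.15, -0.989, -0.001], [0.002, 0.001, -1.0]]
ft_force: [1.3, -2.7, -2.3]
grip_width: 0.0002
```

Request:
{"op": "step_arm", "data": {
  "increments": [
    {"x": 0.14, "y": -0.808, "z": 0, "wx": 0, "wy": 0, "wz": -0.1, "gripper": 0},
    {"x": 0.14, "y": -0.808, "z": 0, "wx": 0, "wy": 0, "wz": -0.1, "gripper": 0},
    {"x": 0.14, "y": -0.808, "z": 0, "wx": 0, "wy": 0, "wz": -0.1, "gripper": 0},
    {"x": 0.14, "y": -0.808, "z": 0, "wx": 0, "wy": 0, "wz": -0.1, "gripper": 0},
    {"x": 0.14, "y": -0.808, "z": 0, "wx": 0, "wy": 0, "wz": -0.1, "gripper": 0},
    {"x": 0.14, "y": -0.808, "z": 0, "wx": 0, "wy": 0, "wz": -0.1, "gripper": 0},
    {"x": 0.14, "y": -0.808, "z": 0, "wx": 0, "wy": 0, "wz": -0.1, "gripper": 0},
    {"x": 0.14, "y": -0.808, "z": 0, "wx": 0, "wy": 0, "wz": -0.1, "gripper": 0},
    {"x": 0.14, "y": -0.808, "z": 0, "wx": 0, "wy": 0, "wz": -0.1, "gripper": 0},
    {"x": 0, "y": 0, "z": 0, "wx": 0, "wy": 0, "wz": 0, "gripper": 0}
  ]
}}

```text
time_s: 6.95
position: [0.6406, 0.0456, 0.2105]
tool_rot: [[0.498, 0.867, 0.001], [0.867, -0.498, -0.0], [0.0, 0.001, -1.0]]
ft_force: [0.9, -0.2, -0.7]
grip_width: -0.0004
```

```bash
cat > lev.py <<'E'
from m import *; from tgt import w,YAW
for n,roi in(("scene",(170,165,330,330)),("top",(300,60,440,215))):
    c=cam(n); m=red(c); x0,y0,x1,y1=roi; q=np.zeros(m.shape,np.uint8); q[y0:y1,x0:x1]=m[y0:y1,x0:x1]
    ks=[k for k in cv2.findContours(q,0,2)[0] if cv2.contourArea(k)>40]
    if not ks: print(n,"none"); continue
    k=max(ks,key=cv2.contourArea); L=np.array([ray(c,p[0]+0.,.06)[:2] for p in k]); 
    (cx,cy),sz,_=cv2.minAreaRect((L*1000).astype(np.float32)); d=np.array([cx,cy])/1000-w(.05,0)
    print(n,"grip",cx,cy,sz,"r",np.hypot(*d),"cam deg",90-np.degrees(np.arctan2(d[1],d[0])-YAW))
E
python3 - <<'E'
import lev; from h import *
c=cam("scene"); cv2.imwrite("pics/s3.png",cv2.resize(c[0][100:340,80:400],None,fx=2.4,fy=2.4)); s=env.observe(); print(s["ft_force"],s["position"])
E
```

```text
scene grip 628.30126953125 59.184425354003906 (40.46718215942383, 12.388616561889648) r 0.08562476027023712 cam deg 17.05175298007663
top none
[ 0.05208762 -0.6336787   0.4116763 ] [0.64097582 0.04487912 0.21007578]
```

View pics/s3.png

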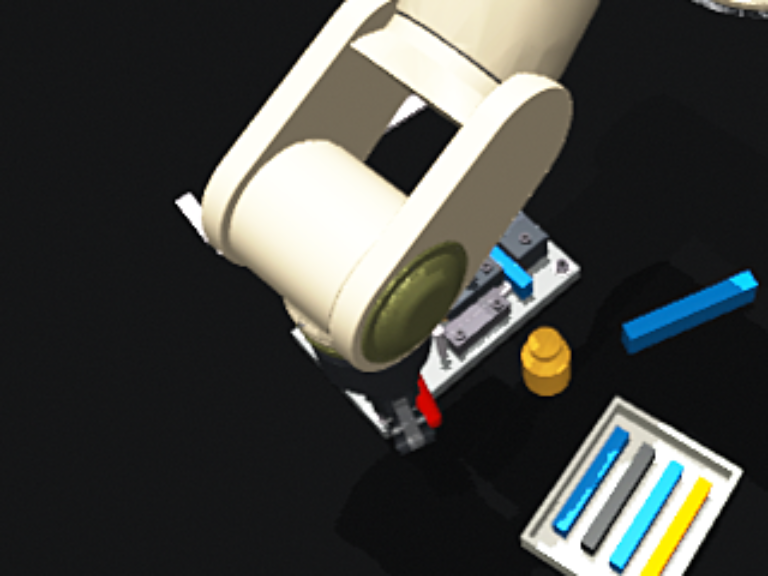

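The lever grip is at crop (430,405), at about 17° from the low point, which agrees with the tool angle. I'll do the last 0.3 rad, back off, lift and measure.

Request:
{"op": "step_arm", "data": {
  "increments": [
    {"x": 0.14, "y": -0.808, "z": 0, "wx": 0, "wy": 0, "wz": -0.1, "gripper": 0},
    {"x": 0.14, "y": -0.808, "z": 0, "wx": 0, "wy": 0, "wz": -0.1, "gripper": 0},
    {"x": 0.08, "y": -0.4, "z": 0, "wx": 0, "wy": 0, "wz": -0.05, "gripper": 0},
    {"x": 0.08, "y": -0.4, "z": 0, "wx": 0, "wy": 0, "wz": -0.05, "gripper": 0},
    {"x": 0, "y": 0, "z": 0, "wx": 0, "wy": 0, "wz": 0, "gripper": 0},
    {"x": 0, "y": 0, "z": 0, "wx": 0, "wy": 0, "wz": 0, "gripper": 0}
  ]
}}

```text
time_s: 7.7
position: [0.6207, 0.0586, 0.2098]
tool_rot: [[0.223, 0.975, -0.0], [0.975, -0.223, 0.0], [0.0, -0.0, -1.0]]
ft_force: [-0.2, -0.0, -0.1]
grip_width: -0.0001
```

Request:
{"op": "step_arm", "data": {
  "increments": [
    {"x": 0, "y": 1, "z": 0, "wx": 0, "wy": 0, "wz": 0, "gripper": 0},
    {"x": 0, "y": 1.5, "z": 0, "wx": 0, "wy": 0, "wz": 0, "gripper": 0},
    {"x": 0, "y": 0, "z": -3, "wx": 0, "wy": 0, "wz": 0, "gripper": 0},
    {"x": 0, "y": 0, "z": -3, "wx": 0, "wy": 0, "wz": 0, "gripper": 0},
    {"x": 0, "y": 0, "z": -3, "wx": 0, "wy": 0, "wz": 0, "gripper": 0},
    {"x": -4, "y": 0, "z": 0, "wx": 0, "wy": 0, "wz": 0, "gripper": 0},
    {"x": -4, "y": 0, "z": 0, "wx": 0, "wy": 0, "wz": 0, "gripper": 0},
    {"x": -4, "y": 0, "z": 0, "wx": 0, "wy": 0, "wz": 0, "gripper": 0},
    {"x": -4, "y": 0, "z": 0, "wx": 0, "wy": 0, "wz": 0, "gripper": 0},
    {"x": -4, "y": 0, "z": 0, "wx": 0, "wy": 0, "wz": 0, "gripper": 0}
  ]
}}

```text
time_s: 8.7
position: [0.6005, -0.1435, 0.2997]
tool_rot: [[0.222, 0.975, -0.0], [0.975, -0.222, 0.0], [0.0, -0.0, -1.0]]
ft_force: [1.5, -0.4, -0.0]
grip_width: 0.0002
```

Run:
```python
import lev; from h import *
c=cam("scene"); cv2.imwrite("pics/s4.png",cv2.resize(c[0][100:340,80:400],None,fx=2.4,fy=2.4)); s=env.observe(); print(s["ft_force"],s["position"])
```

```text
scene grip 603.989990234375 58.39961242675781 (57.77695083618164, 15.22441291809082) r 0.07582783333788268 cam deg 1.1700110505591397
top none
[ 0.12665635 -0.42036423 -0.31179629] [ 0.60056469 -0.1440584   0.29964049]
```

View pics/s4.png

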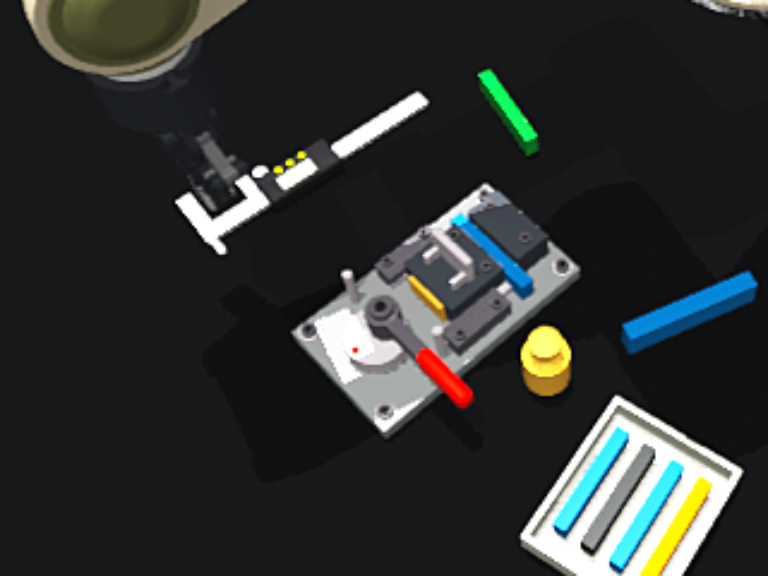

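The lever now lies along +y with its grip at (445,378), the red dot faces away from the jaw at (355,350), and the cam is at about 1°. The bar and everything else are unmoved. Next is the tab, starting 12 mm short of it.

Run:
```python
from tgt import *
print(delta(w(-.0495,0),.055,YAW+np.pi/2))
```

```text
(array([ 12.14, -14.27,   7.13]), np.float64(-0.008))
```

Request:
{"op": "step_arm", "data": {
  "increments": [
    {"x": 3, "y": -3.6, "z": 0, "wx": 0, "wy": 0, "wz": -0.008, "gripper": 0},
    {"x": 3, "y": -3.6, "z": 0, "wx": 0, "wy": 0, "wz": 0, "gripper": 0},
    {"x": 3, "y": -3.6, "z": 0, "wx": 0, "wy": 0, "wz": 0, "gripper": 0},
    {"x": 3.1, "y": -3.6, "z": 0, "wx": 0, "wy": 0, "wz": 0, "gripper": 0},
    {"x": 0, "y": 0, "z": 0, "wx": 0, "wy": 0, "wz": 0, "gripper": 0},
    {"x": 0, "y": 0, "z": 2.5, "wx": 0, "wy": 0, "wz": 0, "gripper": 0},
    {"x": 0, "y": 0, "z": 2.2, "wx": 0, "wy": 0, "wz": 0, "gripper": 0},
    {"x": 0, "y": 0, "z": 1.4, "wx": 0, "wy": 0, "wz": 0, "gripper": 0},
    {"x": 0, "y": 0, "z": 0.7, "wx": 0, "wy": 0, "wz": 0, "gripper": 0},
    {"x": 0, "y": 0, "z": 0.3, "wx": 0, "wy": 0, "wz": 0, "gripper": 0},
    {"x": 0, "y": 0, "z": 0, "wx": 0, "wy": 0, "wz": 0, "gripper": 0},
    {"x": 0, "y": 0, "z": 0, "wx": 0, "wy": 0, "wz": 0, "gripper": 0}
  ]
}}

```text
time_s: 10.05
position: [0.4864, 0.0073, 0.2293]
tool_rot: [[0.212, 0.977, 0.001], [0.977, -0.212, -0.0], [-0.0, 0.001, -1.0]]
ft_force: [-0.3, -0.3, -0.1]
grip_width: -0.0003
```

Run:
```python
from tgt import *
s=env.observe(); print(delta(w(-.0495,0),.055,YAW+np.pi/2),s["ft_force"],s["time_s"]); c=cam("top")
c=cam("scene"); cv2.imwrite("pics/s5.png",cv2.resize(c[0][150:300,160:340],None,fx=4,fy=4))
```

```text
(array([-0.04,  0.26,  0.09]), np.float64(0.005)) [-0.30305055 -0.33810856 -0.10833747] 10.05
```

View pics/s5.png

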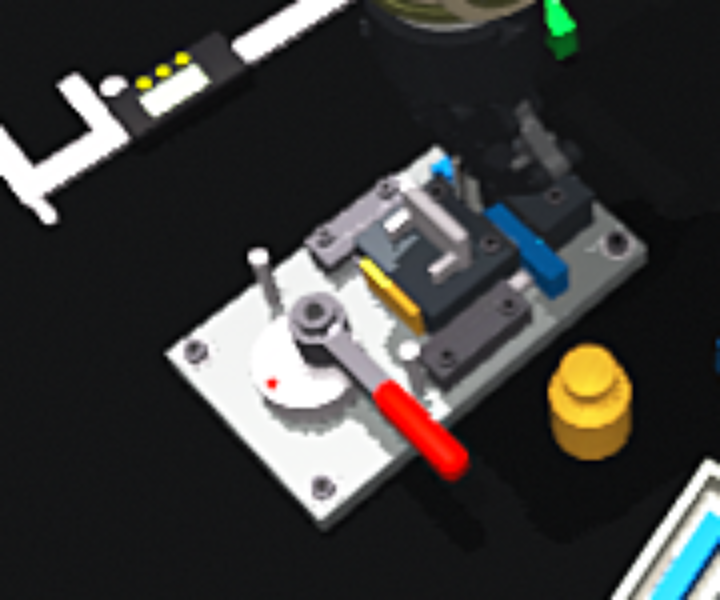

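The fingers stand behind the tab (crop 440,225), clear of the bar and jaws. Pushing slowly.

Request:
{"op": "step_arm", "data": {
  "increments": [
    {"x": 0, "y": 0.5, "z": 0, "wx": 0, "wy": 0, "wz": 0, "gripper": 0},
    {"x": 0, "y": 0.4, "z": 0, "wx": 0, "wy": 0, "wz": 0, "gripper": 0},
    {"x": 0, "y": 0.2, "z": 0, "wx": 0, "wy": 0, "wz": 0, "gripper": 0},
    {"x": 0, "y": 0.15, "z": 0, "wx": 0, "wy": 0, "wz": 0, "gripper": 0},
    {"x": 0, "y": 0.15, "z": 0, "wx": 0, "wy": 0, "wz": 0, "gripper": 0},
    {"x": 0, "y": 0.15, "z": 0, "wx": 0, "wy": 0, "wz": 0, "gripper": 0},
    {"x": 0, "y": 0.15, "z": 0, "wx": 0, "wy": 0, "wz": 0, "gripper": 0},
    {"x": 0, "y": 0.15, "z": 0, "wx": 0, "wy": 0, "wz": 0, "gripper": 0},
    {"x": 0, "y": 0.15, "z": 0, "wx": 0, "wy": 0, "wz": 0, "gripper": 0}
  ]
}}

```text
time_s: 11.05
position: [0.5051, 0.0031, 0.2286]
tool_rot: [[0.212, 0.977, -0.003], [0.977, -0.212, 0.0], [-0.0, -0.003, -1.0]]
ft_force: [-4.6, 0.7, 2.7]
grip_width: 0.0
```

Request:
{"op": "step_arm", "data": {
  "increments": [
    {"x": 0, "y": 0.15, "z": 0, "wx": 0, "wy": 0, "wz": 0, "gripper": 0},
    {"x": 0, "y": 0.15, "z": 0, "wx": 0, "wy": 0, "wz": 0, "gripper": 0},
    {"x": 0, "y": 0.15, "z": 0, "wx": 0, "wy": 0, "wz": 0, "gripper": 0},
    {"x": 0, "y": 0.15, "z": 0, "wx": 0, "wy": 0, "wz": 0, "gripper": 0}
  ]
}}

```text
time_s: 11.45
position: [0.511, 0.0019, 0.2286]
tool_rot: [[0.212, 0.977, -0.003], [0.977, -0.212, 0.0], [-0.0, -0.003, -1.0]]
ft_force: [-6.1, -0.1, 3.7]
grip_width: -0.0001
```

```bash
cat > j.py <<'E'
from tgt import *
s=env.observe(); R=np.array(s["tool_rot"]); xc=(np.array(s["position"])[:2]-C)@[np.cos(YAW),np.sin(YAW)]
print("finger clamp x mm",xc*1000,"force along push",np.array(s["ft_force"])@R[:,1],s["time_s"])
E
python3 j.py
```

```text
finger clamp x mm -26.935654033414732 force along push -5.919905807536087 11.45
```

Request:
{"op": "step_arm", "data": {
  "increments": [
    {"x": 0, "y": 0.15, "z": 0, "wx": 0, "wy": 0, "wz": 0, "gripper": 0},
    {"x": 0, "y": 0.15, "z": 0, "wx": 0, "wy": 0, "wz": 0, "gripper": 0},
    {"x": 0, "y": 0.15, "z": 0, "wx": 0, "wy": 0, "wz": 0, "gripper": 0},
    {"x": 0, "y": 0.15, "z": 0, "wx": 0, "wy": 0, "wz": 0, "gripper": 0},
    {"x": 0, "y": 0.1, "z": 0, "wx": 0, "wy": 0, "wz": 0, "gripper": 0},
    {"x": 0, "y": 0.1, "z": 0, "wx": 0, "wy": 0, "wz": 0, "gripper": 0},
    {"x": 0, "y": 0.1, "z": 0, "wx": 0, "wy": 0, "wz": 0, "gripper": 0}
  ]
}}

```text
time_s: 12.15
position: [0.5198, -0.0001, 0.2286]
tool_rot: [[0.212, 0.977, -0.003], [0.977, -0.212, 0.0], [-0.0, -0.003, -1.0]]
ft_force: [-5.2, -0.3, 4.4]
grip_width: 0.0003
```

Request:
{"op": "step_arm", "data": {
  "increments": [
    {"x": 0, "y": 0.05, "z": 0, "wx": 0, "wy": 0, "wz": 0, "gripper": 0},
    {"x": 0, "y": 0.05, "z": 0, "wx": 0, "wy": 0, "wz": 0, "gripper": 0}
  ]
}}

```text
time_s: 12.35
position: [0.5208, -0.0003, 0.2286]
tool_rot: [[0.212, 0.977, -0.003], [0.977, -0.212, 0.0], [-0.0, -0.003, -1.0]]
ft_force: [-5.7, 0.6, 3.2]
grip_width: 0.0001
```

Request:
{"op": "step_arm", "data": {
  "increments": [
    {"x": 0, "y": 0.05, "z": 0, "wx": 0, "wy": 0, "wz": 0, "gripper": 0},
    {"x": 0, "y": 0.05, "z": 0, "wx": 0, "wy": 0, "wz": 0, "gripper": 0}
  ]
}}

```text
time_s: 12.55
position: [0.5217, -0.0005, 0.2286]
tool_rot: [[0.212, 0.977, -0.003], [0.977, -0.212, 0.0], [-0.0, -0.003, -1.0]]
ft_force: [-4.8, 0.4, 2.9]
grip_width: 0.0001
```

```bash
python3 j.py
```

```text
finger clamp x mm -15.94791385314544 force along push -4.782914562055562 12.55
```

Request:
{"op": "step_arm", "data": {
  "increments": [
    {"x": 0, "y": 0.05, "z": 0, "wx": 0, "wy": 0, "wz": 0, "gripper": 0},
    {"x": 0, "y": 0.05, "z": 0, "wx": 0, "wy": 0, "wz": 0, "gripper": 0}
  ]
}}

```text
time_s: 12.75
position: [0.5227, -0.0007, 0.2286]
tool_rot: [[0.212, 0.977, -0.003], [0.977, -0.212, 0.0], [-0.0, -0.003, -1.0]]
ft_force: [-5.8, -0.6, 3.1]
grip_width: 0.0003
```

Request:
{"op": "step_arm", "data": {
  "increments": [
    {"x": 0, "y": 0.05, "z": 0, "wx": 0, "wy": 0, "wz": 0, "gripper": 0}
  ]
}}

```text
time_s: 12.85
position: [0.5232, -0.0008, 0.2286]
tool_rot: [[0.212, 0.977, -0.003], [0.977, -0.212, 0.0], [-0.0, -0.003, -1.0]]
ft_force: [-6.8, 0.1, 3.1]
grip_width: 0.0001
```

Request:
{"op": "step_arm", "data": {
  "increments": [
    {"x": 0, "y": 0.05, "z": 0, "wx": 0, "wy": 0, "wz": 0, "gripper": 0}
  ]
}}

```text
time_s: 12.95
position: [0.5237, -0.0009, 0.2286]
tool_rot: [[0.212, 0.977, -0.003], [0.977, -0.212, 0.0], [-0.0, -0.003, -1.0]]
ft_force: [-5.8, -0.2, 4.4]
grip_width: 0.0
```

Request:
{"op": "step_arm", "data": {
  "increments": [
    {"x": 0, "y": 0.05, "z": 0, "wx": 0, "wy": 0, "wz": 0, "gripper": 0}
  ]
}}

```text
time_s: 13.05
position: [0.5239, -0.001, 0.2286]
tool_rot: [[0.212, 0.977, -0.004], [0.977, -0.212, 0.001], [-0.0, -0.004, -1.0]]
ft_force: [-8.7, 0.7, 5.7]
grip_width: -0.0002
```

Request:
{"op": "step_arm", "data": {
  "increments": [
    {"x": 0, "y": 0.05, "z": 0, "wx": 0, "wy": 0, "wz": 0, "gripper": 0}
  ]
}}

```text
time_s: 13.15
position: [0.5241, -0.001, 0.2286]
tool_rot: [[0.212, 0.977, -0.005], [0.977, -0.212, 0.001], [-0.0, -0.005, -1.0]]
ft_force: [-11.1, 0.2, 8.0]
grip_width: 0.0
```

Request:
{"op": "step_arm", "data": {
  "increments": [
    {"x": 0, "y": 0.05, "z": 0, "wx": 0, "wy": 0, "wz": 0, "gripper": 0}
  ]
}}

```text
time_s: 13.25
position: [0.5243, -0.001, 0.2286]
tool_rot: [[0.212, 0.977, -0.006], [0.977, -0.212, 0.001], [-0.0, -0.006, -1.0]]
ft_force: [-12.1, 0.7, 9.1]
grip_width: -0.0
```

The force has risen to 12 N, at finger x of about −13.4 mm where −14 was predicted, so the jaw is home. I'll back off, lift clear and check.

Request:
{"op": "step_arm", "data": {
  "increments": [
    {"x": 0, "y": -0.3, "z": 0, "wx": 0, "wy": 0, "wz": 0, "gripper": 0},
    {"x": 0, "y": -1.0, "z": 0, "wx": 0, "wy": 0, "wz": 0, "gripper": 0},
    {"x": 0, "y": 0, "z": -2, "wx": 0, "wy": 0, "wz": 0, "gripper": 0},
    {"x": 0, "y": 0, "z": -4, "wx": 0, "wy": 0, "wz": 0, "gripper": 0},
    {"x": 0, "y": 0, "z": -4, "wx": 0, "wy": 0, "wz": 0, "gripper": 0},
    {"x": 0, "y": -4.5, "z": 0, "wx": 0, "wy": 0, "wz": 0, "gripper": 0},
    {"x": 0, "y": -4.5, "z": 0, "wx": 0, "wy": 0, "wz": 0, "gripper": 0},
    {"x": -4.5, "y": 0, "z": 0, "wx": 0, "wy": 0, "wz": 0, "gripper": 0},
    {"x": -4.5, "y": 0, "z": 0, "wx": 0, "wy": 0, "wz": 0, "gripper": 0},
    {"x": -4.5, "y": 0, "z": 0, "wx": 0, "wy": 0, "wz": 0, "gripper": 0},
    {"x": -4.5, "y": 0, "z": 0, "wx": 0, "wy": 0, "wz": 0, "gripper": 0},
    {"x": 0, "y": 0, "z": 0, "wx": 0, "wy": 0, "wz": 0, "gripper": 0}
  ]
}}

```text
time_s: 14.45
position: [0.386, -0.1593, 0.3288]
tool_rot: [[0.218, 0.976, 0.001], [0.976, -0.218, -0.002], [-0.002, 0.001, -1.0]]
ft_force: [0.1, 0.6, -0.4]
grip_width: -0.0001
```

Run:
```python
import lev; from tgt import *
c=cam("scene"); cv2.imwrite("pics/s6.png",cv2.resize(c[0][150:300,160:340],None,fx=4,fy=4))
for j in(0,.0235): print(j,[((proj(c,w(-.0265+j+.004,y,.076))-[160,150])*4).round() for y in(-.022,.022)],[((proj(c,w(.0115+j,y,.040))-[160,150])*4).round() for y in(-.025,.025)])
```

```text
scene grip 604.577392578125 58.50527572631836 (57.753013610839844, 16.401887893676758) r 0.0760717567251534 cam deg 1.5809353963636283
top grip 602.8117065429688 58.670509338378906 (55.69181442260742, 20.440702438354492) r 0.07582117648151873 cam deg 0.2564327503759216
0 [array([402., 177.]), array([463., 235.])] [array([352., 254.]), array([419., 320.])]
0.0235 [array([363., 206.]), array([424., 265.])] [array([314., 283.]), array([381., 351.])]
```

View pics/s6.png

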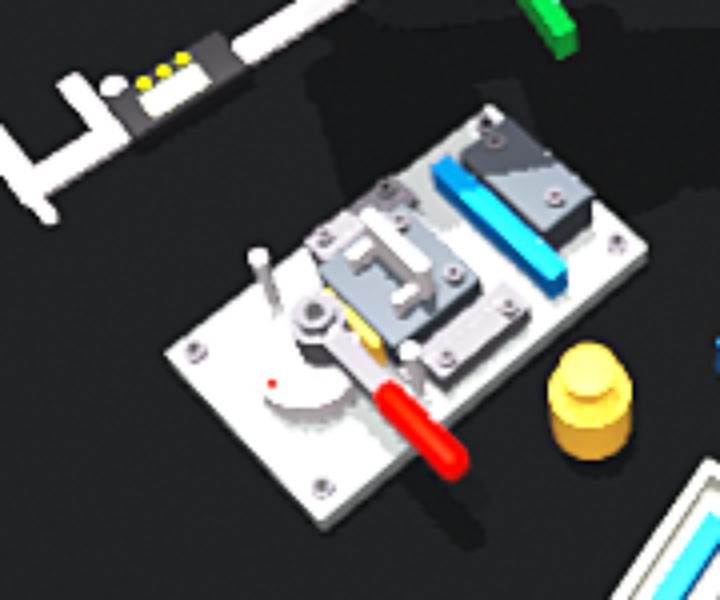

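The tab's ends now show at (365,212) and (425,270), matching the predicted home position and about 24 mm from the closed one. The brass face meets the cam, the cam reads 0 to 2°, and the bar stands where it was. Handing in.

```bash
python3 -c "
from rig import env; print(env.close_job())"
```

```text
the job is handed in; nothing more can be done
None
```

The clamp is open and the job was handed in at about 14.6 s, with the arm clear of everything.

**What I did:** I pushed the red lever counterclockwise with closed fingers from about 143° to the low point. I then pushed the jaw forward by its tab at 5 to 15 mm/s until it met the cam. The force rose from about 5–6 N to 12 N there, against a limit of 40 N.

**Last checks:**
- **Cam:** it read 1.6° from the scene camera and 0.3° from the top camera, which agree within the calibration. The red dot faces away from the jaw.
- **Jaw:** the tab sits at its predicted home position in the image. The finger stopped at clamp x of −13.4 mm, where −14 mm was predicted.
- **Surroundings:** the bar is standing in place. The weight and the visible parts of the caliper and tray look unmoved in the final crop. The larger blue bar and the pink bar were outside that crop, so I did not check them at the end.

**What went wrong:** the first two move calls were refused because their rows lacked some keys. Nothing moved, and I sent them again. No check failed, but the stop pins appeared about 4 pixels from where I predicted them in the first top view. I didn't look into it, since the pivot and grip agreed to about 2 mm.

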